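# Test and rearm the lens edger's stop button

## Task

Do the morning check of the lens edger's emergency stop, with the fingertips only: push the red mushroom button down until it latches, then turn it clockwise by pushing sideways against one face of its raised wing until it springs back out, then push the blue reset button all the way in and let it come back out. Do not press reset while the red button is still in, never press the green start button, do not pinch the wing between the fingers, and leave the small things lying about where they are.

Things in the scene. Friction and masses are not known exactly. Their poses are not given: they have to be found in the camera images.
- stop_station: Fixed yellow stop housing, 96 x 96 mm, 49 mm high, origin at the centre of its underside, z up, yaw varies. Centred on top: a yellow guard ring (86 mm outside, 76 mm inside diameter, top at 70 mm) round the red mushroom button (68 mm diameter; flat face 78 mm above the origin when out, about 69 mm when latched).
- stop_wing (a point): Centre of the top of the upright red wing across the button's face, on the turning axis, 98 mm above the housing's underside when out; it moves with the button. Its y axis runs along the wing (untwisted: the housing's y). Wing: 58 mm long, 12 mm thick (the top 4 mm: 8 mm), rising 20 mm above the face. Press here or on the face.
- stop_press (a joint): How far the red mushroom button is pushed in, m: 0 out, 0.012 at the hard stop. It latches by itself when pushed beyond about 0.0096, and then rests at about 0.0093. Pushing takes about 2 N at first and 4 N at most before the stop, but a fast touch jolts more: press at about 15 mm/s. Released, a spring lifts it back to 0. Pressed while twisted, it does not latch.
- stop_twist (a joint): How far the red button is turned, rad, positive clockwise seen from above: 0 at rest, 1.4 at the stop. A weak spring (up to 0.05 N m) turns it back to 0 when let go. With the button latched in, turning to about 0.7 rad frees the latch and the button springs up about 9 mm.
- wing_near: The wing's face towards the housing's -x side (when untwisted): a vertical plate 56 mm long, its outer surface 6 mm from the turning axis, reaching from the button's face to 4 mm below the wing's top. Pushing its +y half towards the housing's +x turns the button clockwise. Origin: centre of the housing's underside, moving with the button.
- wing_far: The same on the wing's other face, towards the housing's +x side; pushing its -y half towards the housing's -x turns the button clockwise.
- control_box: Fixed grey control box, 76 mm (its x) x 136 mm (its y), 43 mm high, origin at the centre of its underside, z up, yaw varies. On top: the blue reset button at its y = +36 mm and the green start button at y = -36 mm, with a small amber lamp between.
- reset_button_top (a point): Centre of the top of the blue reset button, 30 mm in diameter, 65 mm above the worktop when out. Pushed straight down.
- reset_button (a joint): How far the blue reset button is pushed in, m: 0 out, 0.006 fully in (about 5 N); it springs back.
- start_button_top (a point): Centre of the top of the green start button, same size as the blue one. Not to be pressed.
- start_button (a joint): How far the green start button is pushed in, m: 0 out, 0.006 fully in.
- glue_tube: Small loose tube of glue with blue cap, 80 x 25 x 18 mm, lying; origin under its centre. Leave alone.
- loupe: Loose black loupe, 38 mm in diameter, 30 mm high, standing; origin under its centre. Leave alone.
- parts_jar_1: Loose clear jar with black lid, 37 mm in diameter, 50 mm high; origin under its centre. Leave alone.
- screw_packet: Loose yellow card packet, 30 x 54 x 12 mm, lying flat; origin under its centre. Leave alone.
Not all that is in view belongs to the job. Leave any purple look-alike of the control_box alone.

How it is judged (in metres and radians):
On the way, in this order (a step that is already met when the one before it is completed fails the run):
1. the red button is pushed in far enough to latch, untwisted (value of joint stop_press above 0.0088 m and value of joint stop_twist below 0.4 rad), for 0.2 s.
2. it is turned clockwise while latched in (value of joint stop_press above 0.006 m and value of joint stop_twist above 0.5 rad), for 0.02 s.
3. it springs back out (value of joint stop_press below 0.002 m), for 0.1 s.
4. the blue reset button is pushed in (value of joint reset_button above 0.0045 m), for 0.05 s.
At the end, for the whole second after the job is handed in: The red button is out (less than 2 mm in) and turned back to within 0.15 rad of rest, the blue and green buttons are out (less than 1.5 mm in), and the four loose things are within 30 mm of where they were (value of joint stop_press below 0.002 m and value of joint stop_twist below 0.15 rad and value of joint each of reset_button, start_button below 0.0015 m and distance of each of glue_tube, loupe, parts_jar_1, screw_packet from where it was at the start of the episode below 0.03 m); the robot touches nothing.
It fails at once if the green start button is pressed (more than 2.5 mm) (value of joint start_button above 0.0025 m).
It fails at once if reset is pressed (more than 3 mm) while the red button is still in (value of joint reset_button above 0.003 m and value of joint stop_press above 0.004 m).
It fails at once if the wing is pinched: the fingers press on both its faces at once (more than 1 N each) (contact force between the fingers and wing_near above 1 N and contact force between the fingers and wing_far above 1 N).
It fails at once if one of the loose things is lifted or shoved more than 30 mm (distance of any of glue_tube, loupe, parts_jar_1, screw_packet from where it was at the start of the episode above 0.03 m).
It also fails if it takes over 48 s, if anything falls off the work surface, if the arm or the gripper's body presses on something with over 40 N, if the wrist force passes 120 N, or if a joint passes its speed limit or range.

## Robot

A 6-joint arm with a two-finger parallel gripper is mounted at the origin on a cart in front of the work surface, level with it; the furniture and walls round the work are solid. World frame = base frame: x ahead of the robot, y to its left, z up, the work surface at z = 0. Lengths are in mm, angles in rad, forces in N, time in s.
With the tool pointing down it reaches from about 275 to 1000 mm from the base axis. Payload 8.4 kg.
Tool frame: the origin (TCP) lies at the very end of the fingers, on their centre line; the grasp point (between the pads) lies r.hold_point_z behind it (r.hold_point_z is the distance from the TCP to the grasp point, in mm); x points along the fingers, z is the direction in which the jaws open and shut, and the axes are right-handed (so a half turn about x gives the same grasp; the last joint's range is limited). The gripper opens to 85 mm and grips with 20 to 120 N. Pads are 22 mm wide; open, the fingers measure 114 mm over their backs; the gripper's body (76 mm by 85 mm) begins 54 mm behind the grasp point. The pads swing forward as they close: fully open they stand 13 mm farther back than shut.
Start: joints at [-0.002, 0.353, 1.633, -0, 1.155, -0.002], TCP at [625.002, -0, 231.281] pointing down, gripper open.
Joint ranges: [-2.63, 2.63], [-0.92, 2.1], [0.06, 2.66], [-1.3, 4.44], [0, 2.69], [-3.02, 3.02]. Speed limits (rad/s): [2.22, 2.22, 2.79, 3.14, 3.14, 3.14].

## Interface

Orientations are given as [roll, pitch, yaw] about the fixed x, y, z axes, in that order (R = Rz(yaw) Ry(pitch) Rx(roll)).
In Python, from rig import r gives the robot as it stands.
- The arm moves only by the tool jog_arm, never from a script. Its argument "series" is a list of rows, each a list of 7 numbers: the turn, a rotation vector about the tool's x, y, z in degrees, then the shift along the tool's x, y, z in cm, then the opening, from 0 (shut) to 1 (fully open). In form: [[wx, wy, wz, tx, ty, tz, fingers], ...]. A call has 1 to 20 rows; each row shifts and turns the commanded pose from where the row before left it, along the tool's axes as they then stand; what a row does not reach is not made up. A row lasts 1/10 s, in which the tool goes at most 50 mm and 8.59 degrees, less where a joint would pass 70% of its speed; a pose out of reach is approached as far as the arm can. A call with a gripper value outside its range is refused whole. The fingers move at their own pace and stop on an object; "force" is the grip in N (left out, the last holds). Time passes only in rows, so rows that do not move let the fingers close. It gives the time, the measured TCP pose, the force and the opening at its end, in the units of the state.
- r.sense(): the state, without advancing time (a new reading comes with each control period).
- r.grab_frame(name): name is "scene" or "side" or "wrist"; returns (picture, depth): 420x560x3 uint8, red, green, blue; 420x560 float32, mm along the optical axis (not along the pixel's ray), 0 where there is no reading.
- r.get_calibration(name): a dict with "mtx" (3x3 intrinsics, pixels), "dist" ([k1, k2, p1, p2, k3] as OpenCV has them; the pictures are not rectified), "position" and "rotation" of the camera in the world; the wrist camera has in their place "mount" (4x4, takes a point from camera to tool coordinates, whose origin is the TCP and whose axes are the tool frame's). Camera axes: x right, y down, z forward; pixel columns grow to the right and rows downward; lengths in mm; the calibration is good to about 2 mm. A picture is of the moment at which its call begins: read the wrist's pose just before it. get_calibration takes no time and is no camera call.
- r.sign_off(): hands the job in, once; it reports no verdict.
The state is a dict: "clock": time; "qpos": joint angles; "qvel": joint speeds; "joint_efforts": joint torques, N m; "eef_pos": TCP position; "tcp_rot": TCP orientation; "contact_force": force on the tool from outside, world axes, zero at the start; "wrist_torque": the same for the moment, N m; "opening": opening from 0.0 (shut) to 1.0 (fully open).
Only numpy, scipy, OpenCV 4.12 (cv2) and the standard library are available. Lean on these libraries where they do the work, as an engineer would, in place of code of your own. Each camera call takes 0.05 s, during which the arm holds its last target.

## Working session

There is one attempt and no reset: what is moved stays moved. The work goes in short steps, Python scripts to look and compute and a tool call to move; the robot and the scene stay as the last step left them, time stands still between calls to the robot, and variables do not carry over. Pictures are saved under pics/ and viewed, and the job is handed in when it is done.

Besides the shell and the picture viewer there is one more tool, called after "Request:" in YAML: its name, and indented under it one key for each argument. jog_arm: Moves the arm, as the interface text tells. Its arguments: {"type":"object","properties":{"series":{"type":"array"},"force":{"type":"number"}},"required":["series"]}

```bash
ls; mkdir -p pics; python3 - <<'E'
from rig import r
import cv2,numpy as np
print(r.sense(), r.hold_point_z)
for n in ["scene","side","wrist"]:
    p,d=r.grab_frame(n); cv2.imwrite(f"pics/{n}0.png",p[:,:,::-1]); np.savez(f"{n}0.npz",p=p,d=d)
    print(n,r.get_calibration(n))
E
```

```text
pics
{'clock': 0.0, 'qpos': array([-2.41004236e-03,  3.53656633e-01,  1.63415321e+00, -2.96708799e-05,
        1.15524174e+00, -2.37599817e-03]), 'qvel': array([-1.82981365e-03,  1.11839156e-05,  7.63790234e-05,  9.68638539e-05,
        9.34869962e-04,  1.80285867e-03]), 'joint_efforts': array([-2.03471049e-03, -6.05236173e+01, -3.42063046e+01, -2.62302356e-04,
        9.48130677e-03,  3.61521288e-06]), 'eef_pos': array([ 6.24497569e+02, -1.43670017e-02,  2.30548243e+02]), 'tcp_rot': array([-3.12537623,  1.56933714, -3.12539828]), 'contact_force': array([0.07573336, 0.74491892, 0.14762646]), 'wrist_torque': array([-0.01124584, -0.02809732,  0.02102015]), 'opening': 0.9992423150614836} 18.700000000000003
scene {'mtx': array([[455.43802637,   0.        , 286.24194263],
       [  0.        , 455.43802637, 206.58785453],
       [  0.        ,   0.        ,   1.        ]]), 'dist': array([-0.07908806,  0.        ,  0.        ,  0.        ,  0.        ]), 'position': array([-23.94589487, 745.31952082, 691.81672749]), 'rotation': array([-2.28085368e+00, -2.13764931e-03, -2.38058621e+00])}
s
[... 271 characters left out ...]
62306, -508.04675036,  488.96153905]), 'rotation': array([-2.01262953, -0.02184172, -0.52629836])}
wrist {'mtx': array([[320.63551359,   0.        , 276.75621418],
       [  0.        , 320.63551359, 206.69902062],
       [  0.        ,   0.        ,   1.        ]]), 'dist': array([-0.02217414,  0.        ,  0.        ,  0.        ,  0.        ]), 'mount': array([[ 4.93446433e-04, -2.96966471e-01,  9.54887780e-01,
        -1.44098184e+02],
       [-3.10486828e-04, -9.54887895e-01, -2.96966346e-01,
         7.61558180e+01],
       [ 9.99999830e-01, -1.49943093e-04, -5.63390203e-04,
        -3.53313656e-01],
       [ 0.00000000e+00,  0.00000000e+00,  0.00000000e+00,
         1.00000000e+00]])}
```

View pics/scene0.png

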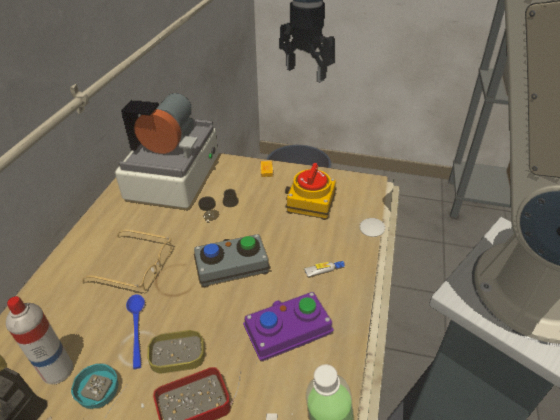

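View pics/side0.png

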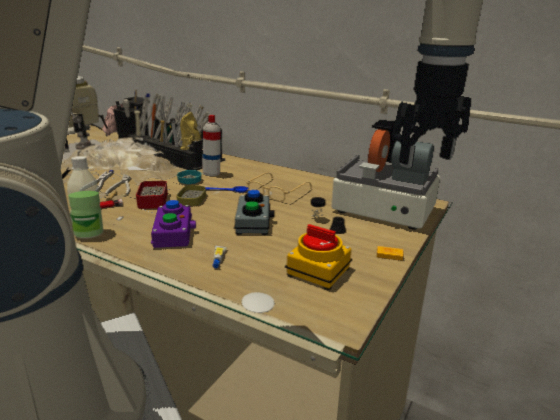

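View pics/wrist0.png

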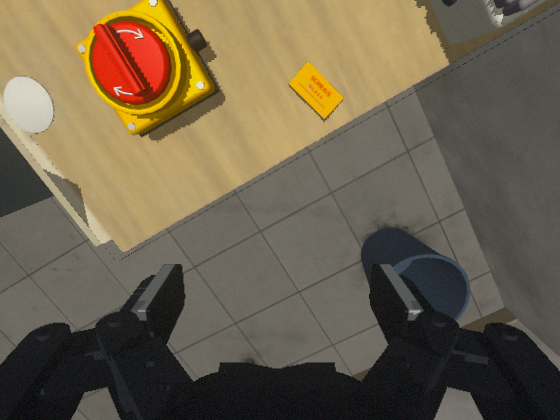

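The scene view shows the stop station at (312,190), the grey box at (232,258) with blue at (211,252) and green at (248,243), and the purple look-alike at (288,322). The wrist view shows the red button at (130,62), its wing running from upper left to lower right, and an edge of the bench nearby. Next I'll measure.

```bash
cat > h.py <<'E'
import numpy as np,cv2
from scipy.spatial.transform import Rotation as R
from rig import r
def rpy(a): return R.from_euler('xyz',a).as_matrix()
def cam(n,s=None):
    c=r.get_calibration(n)
    if n=="wrist":
        M=c["mount"]; Rt=rpy(s["tcp_rot"]); return c,Rt@M[:3,:3],Rt@M[:3,3]+s["eef_pos"]
    return c,rpy(c["rotation"]),np.array(c["position"])
def rays(uv,C):
    c,Rm,p=C
    q=cv2.undistortPoints(np.array(uv,float).reshape(-1,1,2),c["mtx"],np.array(c["dist"])).reshape(-1,2)
    return np.c_[q,np.ones(len(q))]@Rm.T
def plane(uv,C,z):
    d=rays(uv,C); return C[2]+d*((z-C[2][2])/d[:,2])[:,None]
def tri(obs):
    A=np.zeros((3,3));b=np.zeros(3)
    for uv,C in obs:
        d=rays([uv],C)[0]; d/=np.linalg.norm(d); P=np.eye(3)-np.outer(d,d); A+=P;b+=P@C[2]
    x=np.linalg.solve(A,b)
    res=[np.linalg.norm((np.eye(3)-np.outer(d,d))@(x-C[2])) for uv,C in obs for d in [rays([uv],C)[0]/np.linalg.norm(rays([uv],C)[0])]]
    return x,res
def proj(P,C):
    c,Rm,p=C; q=(np.array(P,float).reshape(-1,3)-p)@Rm
    return cv2.projectPoints(q,np.zeros(3),np.zeros(3),c["mtx"],np.array(c["dist"]))[0].reshape(-1,2)
def mask(p,lo,hi):
    h=cv2.cvtColor(p,cv2.COLOR_RGB2HSV)
    return cv2.inRange(h,np.array(lo),np.array(hi))
def blobs(m,amin=30):
    n,l,st,ce=cv2.connectedComponentsWithStats(m); return [(st[i,4],ce[i].round(1),st[i,:4],l==i) for i in range(1,n) if st[i,4]>=amin]
E
python3 - <<'E'
from h import *
s=r.sense()
I={n:np.load(n+"0.npz") for n in ["scene","side","wrist"]}
for n in I:
    p,d=I[n]["p"],I[n]["d"]; C=cam(n,s)
    for nm,lo,hi in [("red",(0,180,90),(6,255,255)),("yel",(18,150,120),(32,255,255)),("blue",(105,150,80),(125,255,255)),("green",(60,100,40),(85,255,255)),("purple",(130,100,50),(150,255,255))]:
        for a,c,bb,m in blobs(mask(p,lo,hi),40):
            dd=np.median(d[m]); w=rays([c],C)[0]*dd+C[2]
            print(n,nm,a,c,bb,w.round(0))
E
python3 - <<'E'
import cv2
for n,(x,y,w,h) in {"scene":(180,145,180,150),"side":(220,170,160,120),"wrist":(40,0,220,160)}.items():
    p=cv2.imread(f"pics/{n}0.png")[y:y+h,x:x+w]; f=700/w
    cv2.imwrite(f"pics/{n}0c.png",cv2.resize(p,(700,int(h*f)),interpolation=cv2.INTER_CUBIC))
E
```

```text
scene red 436 [312.  178.7] [298 163  29  27] [488. 123.  82.]
scene red 139 [ 13.7 304.2] [  8 297  13  17] [523. 734. 175.]
scene red 91 [ 23.8 338.2] [ 13 334  21   9] [505. 747. 124.]
scene yel 186 [266.4 168.6] [260 161  13  16] [658. 100.  13.]
scene yel 1074 [310.5 195.5] [287 169  49  44] [476. 140.  51.]
scene yel 118 [306.5 212.9] [287 208  40  10] [473. 155.  10.]
scene yel 54 [321.6 265.1] [316 262  13   7] [343. 256.  17.]
scene blue 116 [210.6 248.7] [204 244  14  11] [497. 406.  65.]
scene blue 415 [135.8 324.4] [129 295  15  72] [506. 585.  -6.]
scene blue 185 [268.2 318.8] [260 312  17  15] [306. 440.  61.]
scene green 103 [247.3 241.2] [241 237  14   9] [461. 343.  65.]
scene green 179 [306.8 304.5] [299 298  16  15] [279. 375.  62.]
scene purple 2909 [287.1 327.6] [244 294  89  66] [282. 420.  38.]
side red 40 [106.4 202.5] [100 200  14   6] [192. 621.  11.]
side red 613 [319.4 237.9] [303 224  34  26] [487. 101.  83.]
side yel 718 [315.7 254.2] [286 233  66  38] [474.  92.  57.]
side yel 230 [389.9 250.9] [376 246  28  11] [664.  90.  13.]
side blue 71 [237.8 188.9] [222 187  26   5] [532. 567.   5.]
side blue 57 [253.  192.7] [248 190  11   7] [495. 396.  64.]
side blue 78 [171.4 203.9] [166 201  13   8] [304. 431.  60.]
side green 101 [251.6 205.1] [245 201  14   9] [460. 334.  64.]
side green 107 [169.4 217.2] [163 213  14  10] [278. 364.  61.]
side green 44 [349.5 355.7] [339 352  21   8] [ 408. -104.   -2.]
side purple 1252 [171.7 227.6] [151 203  45  45] [278. 353.  41.]
wrist red 4363 [129.2  60.6] [92 22 78 82] [499. 114.  81.]
wrist yel 4657 [151.8  66.1] [ 75   0 135 135] [510. 113.  59.]
wrist yel 1454 [315.5  90.3] [289  62  55  57] [665.  93.  14.]
```

View pics/scene0c.png

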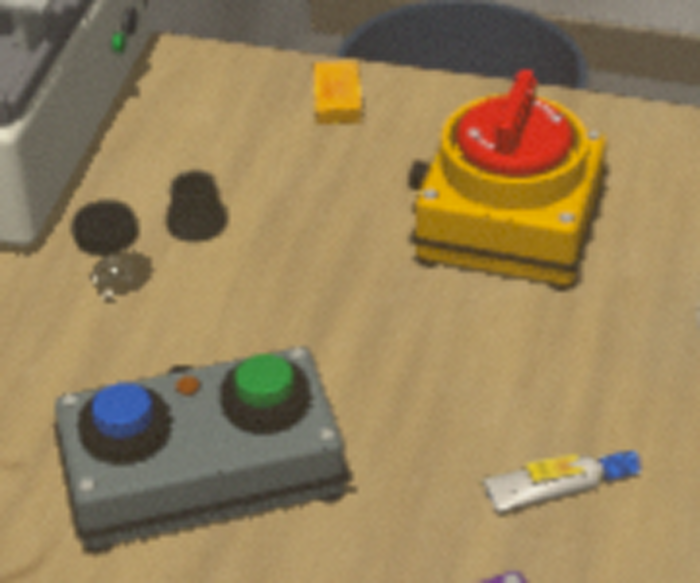

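View pics/wrist0c.png

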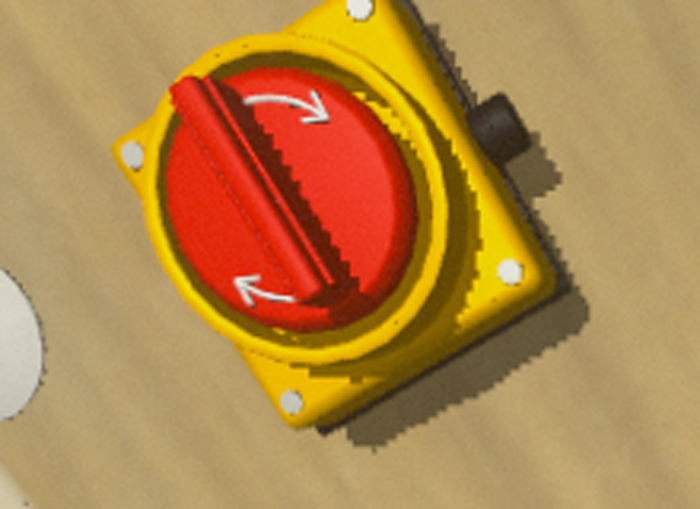

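View pics/side0c.png

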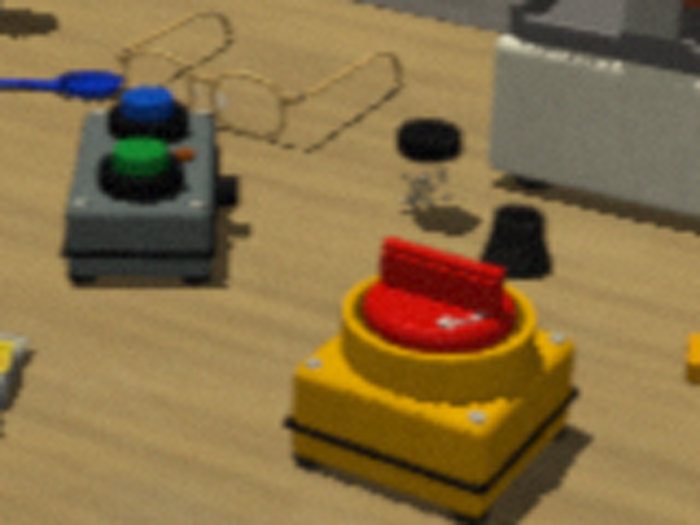

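```bash
python3 - <<'E'
from h import *
s=r.sense()
cw,cs,cd=cam("wrist",s),cam("scene"),cam("side")
f=700/220; c=lambda u,v:(40+u/f,v/f)
W=plane([c(188,80),c(322,287)],cw,98); print("wing",W.round(1),W.mean(0),np.linalg.norm(W[0]-W[1]))
S=plane([c(133,156),c(360,7),c(510,271),c(290,402)],cw,50); print("screws",S.round(1),S.mean(0)); 
d=[S[1]-S[0],S[2]-S[1],S[2]-S[3],S[3]-S[0]]
for x in d: print(np.linalg.norm(x),np.degrees(np.arctan2(x[1],x[0])))
x=W[0]-W[1];print("wing ang",np.degrees(np.arctan2(x[1],x[0])))
print("cam centres")
# scene crop f=700/180 off(180,145); side crop f=700/160 off (220,170)
g=700/180;a=lambda u,v:(180+u/g,145+v/g)
k=700/160;b=lambda u,v:(220+u/k,170+v/k)
# blue/green tops
print("blue",tri([(a(122,402),cs),(b(146,102),cd)]))
print("green",tri([(a(265,375),cs),(b(142,152),cd)]))
print("wing near robot end top",tri([(a(530,75),cs),(b(505,272),cd)]), tri([(c(188,80),cw),(b(505,272),cd)]))
for q in [(a(122,402),cs),(b(146,102),cd)]: print(plane([q[0]],q[1],65).round(1))
for q in [(a(265,375),cs),(b(142,152),cd)]: print(plane([q[0]],q[1],65).round(1))
E
```

```text
wing [[485.6 138.1  98. ]
 [513.1  89.8  98. ]] [499.37903573 113.97893964  98.        ] 55.55716374657651
screws [[442.2 129.   50. ]
 [513.3 166.8  50. ]
 [551.   96.4  50. ]
 [479.7  58.5  50. ]] [496.55379559 112.68786819  50.        ]
80.52696315081386 27.994257902280694
79.88375973529607 -61.80091034370557
80.82236992571931 28.02856794207779
79.93164816298409 -62.01277354786912
wing ang 119.6455080472866
cam centres
blue (array([499.31505791, 401.99704921,  60.38767597]), [np.float64(1.056313611801526), np.float64(1.0563136118015355)])
green (array([464.13646739, 339.45808378,  60.74584826]), [np.float64(0.7984967492414391), np.float64(0.7984967492413952)])
wing near robot end top (array([509.94165517,  86.06330284,  94.80948304]), [np.float64(2.8695759925309154), np.float64(2.869575992530922)]) (array([506.86706511, 116.2935119 , 100.46401196]), [np.float64(26.160981177668408), np.float64(26.160981177668408)])
[[496.9 404.1  65. ]]
[[492.9 390.8  65. ]]
[[459.8 342.6  65. ]]
[[461.1 332.   65. ]]
```

```bash
python3 - <<'E'
from h import *
s=r.sense(); M=rpy(s["tcp_rot"]); print(M.round(3))
cs,cd,cw=cam("scene"),cam("side"),cam("wrist",s)
# check station centre by projecting face circle/wing points into the other views
print(proj([[497,113,98],[485,138,98],[511,88,98],[497,113,78]],cs).round(1)); print(proj([[497,113,98],[485,138,98],[511,88,98],[497,113,78]],cd).round(1))
E
```

```text
[[-0.001  0.     1.   ]
 [-0.     1.    -0.   ]
 [-1.    -0.    -0.001]]
[[312.3 169.4]
 [308.9 176.6]
 [314.9 162.2]
 [311.9 176.6]]
[[320.7 227.4]
 [308.2 223.5]
 [334.4 231.3]
 [320.1 236.7]]
```

Request:
jog_arm:
  series:
    - [0,0,0,0.75,0.6,-2,0]
    - [0,0,0,0.75,0.6,-2,0]
    - [0,0,0,0.75,0.6,-2,0]
    - [0,0,0,0.75,0.6,-2,0]
    - [-7,0,0,0,0,0,0]
    - [-7,0,0,0,0,0,0]
    - [-7,0,0,0,0,0,0]
    - [-7,0,0,0,0,0,0]
    - [0,0,0,0,0,0,0]
    - [0,0,0,0,0,0,0]
    - [0,0,0,0,0,0,0]

```text
clock: 1.25
eef_pos: [544.9, 24.0, 201.2]
tcp_rot: [2.762, 1.571, -3.035]
contact_force: [0.1, 0.5, 1.0]
opening: -0.002
```

```bash
python3 - <<'E'
from h import *
s=r.sense(); print(s); p,d=r.grab_frame("wrist"); cv2.imwrite("pics/w1.png",p[:,:,::-1]); np.savez("w1.npz",p=p,d=d,pos=s["eef_pos"],rot=s["tcp_rot"])
C=cam("wrist",s); print(proj([[497,113,98],[497,113,78]],C))
E
```

```text
{'clock': 1.25, 'qpos': array([ 4.12849829e-02,  2.62473954e-01,  1.83428179e+00, -1.44173045e-05,
        1.04502747e+00, -4.44728584e-01]), 'qvel': array([ 1.29975191e-03,  6.21697111e-06, -4.93752349e-04, -4.80781192e-04,
        5.89252087e-04, -1.16497788e-02]), 'joint_efforts': array([ 6.66395790e-03, -5.15232038e+01, -3.17929852e+01,  3.78330460e-04,
        3.15919868e-03,  1.83301012e-02]), 'eef_pos': array([544.93561848,  24.00745058, 201.19001704]), 'tcp_rot': array([ 2.76220265,  1.57060536, -3.03496185]), 'contact_force': array([0.08342653, 0.46886556, 0.96588495]), 'wrist_torque': array([ 0.06253336, -0.00143388, -0.00669123]), 'opening': -0.001765394534749599}
[[276.02334466  71.23480187]
 [276.09218853  74.00519861]]
```

View pics/w1.png

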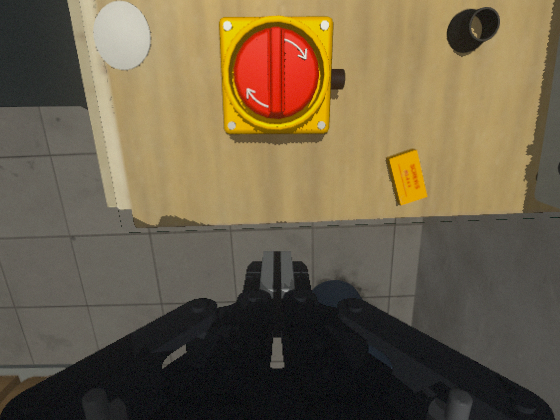

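Wing now runs vertically in the image at column ~277, rows 27–117; the screws are at (229,25), (324,24), (231,126), (322,126). Refining both views.

```bash
python3 - <<'E'
from h import *
z=np.load("w1.npz"); p,d=z["p"],z["d"]
s={"eef_pos":z["pos"],"tcp_rot":z["rot"]}; C=cam("wrist",s)
print(rpy(s["tcp_rot"]).round(3))
h=cv2.cvtColor(p,cv2.COLOR_RGB2HSV)
w=((h[:,:,1]<70)&(h[:,:,2]>150)).astype(np.uint8)*255
S=[]
for a,c,bb,m in blobs(w,8):
    if 215<c[0]<340 and c[1]<140: print("white",a,c); 
    if 215<c[0]<340 and c[1]<140 and (abs(c[0]-277)>38): S.append(c)
P=plane(S,C,50); print(P.round(1),P.mean(0))
c0=np.load("wrist0.npz")
red=cv2.inRange(h,np.array((0,180,60)),np.array((8,255,255)))
b=max(blobs(red),key=lambda t:t[0]); cn=max(cv2.findContours(b[3].astype(np.uint8),0,1)[0],key=cv2.contourArea)
print("red ell",cv2.fitEllipse(cn),plane([cv2.fitEllipse(cn)[0]],C,78))
# finger tip depth rows
for v in range(250,300,6):
    row=d[v,225:330]; print(v,[(225+i) for i in np.where((row>0)&(row<260))[0][[0,-1]]] if ((row>0)&(row<260)).any() else None, np.round(row[[30,40,52,64,75]]))
cr=cv2.resize(p[0:145,205:350],(725,725),interpolation=cv2.INTER_CUBIC)
cv2.imwrite("pics/w1c.png",cr[:600,:,::-1])
cv2.imwrite("pics/w1f.png",cv2.resize(p[240:340,215:345],(780,600),interpolation=cv2.INTER_CUBIC)[:,:,::-1])
E
```

```text
[[-0.    -0.467  0.884]
 [-0.     0.884  0.467]
 [-1.     0.    -0.   ]]
white 59 [227.1  25.6]
white 59 [324.4  25. ]
white 71 [298.8  49.9]
white 69 [254.1  96.7]
white 41 [231.2 125. ]
white 41 [320.9 124.7]
[[442.5 129.5  50. ]
 [513.3 167.4  50. ]
 [480.   58.9  50. ]
 [550.9  96.6  50. ]] [496.67920952 113.09331816  50.        ]
red ell ((275.9113464355469, 72.38715362548828), (83.25750732421875, 89.77938842773438), 179.11932373046875) [[496.32939124 113.97153998  78.        ]]
250 None [1196. 1197. 1195. 1196. 1199.]
256 [np.int64(263), np.int64(290)] [1202.  147.  145.  146. 1203.]
262 [np.int64(251), np.int64(302)] [149. 141. 140. 140. 150.]
268 [np.int64(247), np.int64(306)] [143. 135. 136. 135. 144.]
274 [np.int64(245), np.int64(308)] [138. 130. 129. 130. 138.]
280 [np.int64(244), np.int64(309)] [133. 125. 125. 126. 134.]
286 [np.int64(243), np.int64(310)] [129. 121. 122. 122. 129.]
292 [np.int64(242), np.int64(311)] [113. 115. 120. 116. 113.]
298 [np.int64(237), np.int64(316)] [110. 112. 120. 112. 110.]
```

View pics/w1c.png

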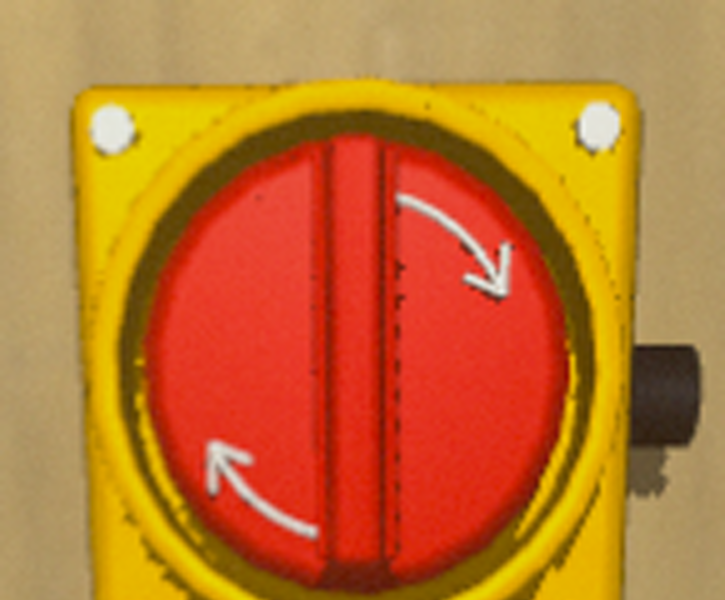

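View pics/w1f.png

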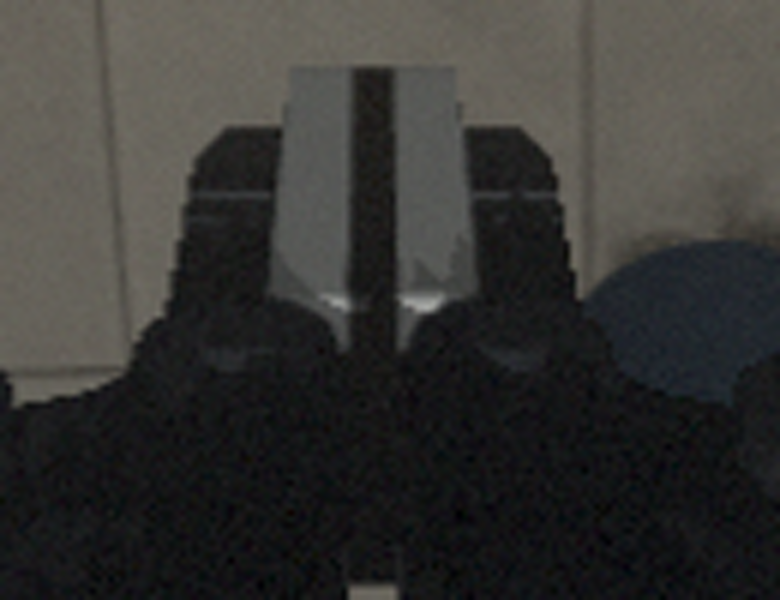

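Request:
jog_arm:
  series:
    - [0,0,0,0,2.5,0,0]
    - [0,0,0,0,2.5,0,0]
    - [0,0,0,0,2.5,0,0]
    - [0,0,0,0,2.6,-0.1,0]
    - [0,0,0,2,0,0,0]
    - [0,0,0,2,0,0,0]
    - [0,0,0,2,0,0,0]
    - [0,0,0,2,0,0,0]
    - [0,0,0,0.8,0,0,0]
    - [0,0,0,0,0,0,0]
    - [0,0,0,0,0,0,0]
    - [0,0,0,0,0,0,0]

```text
clock: 2.5
eef_pos: [497.4, 112.8, 114.2]
tcp_rot: [-0.264, 1.569, 0.225]
contact_force: [-0.1, -0.3, 0.4]
opening: 0.004
```

```bash
python3 - <<'E'
from h import *
for n in ["side","scene","wrist"]:
    p,d=r.grab_frame(n); cv2.imwrite(f"pics/{n}2.png",p[:,:,::-1])
    if n!="wrist":
        x,y,w,h=(250,170,140,105) if n=="side" else (250,110,140,105)
        cv2.imwrite(f"pics/{n}2c.png",cv2.resize(p[y:y+h,x:x+w],(560,420),interpolation=cv2.INTER_CUBIC)[:,:,::-1])
a=np.hstack([cv2.imread("pics/side2c.png")[:,80:480],cv2.imread("pics/scene2c.png")[:,80:480]]); cv2.imwrite("pics/both2.png",a)
E
```

```text
(no output)
```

View pics/both2.png

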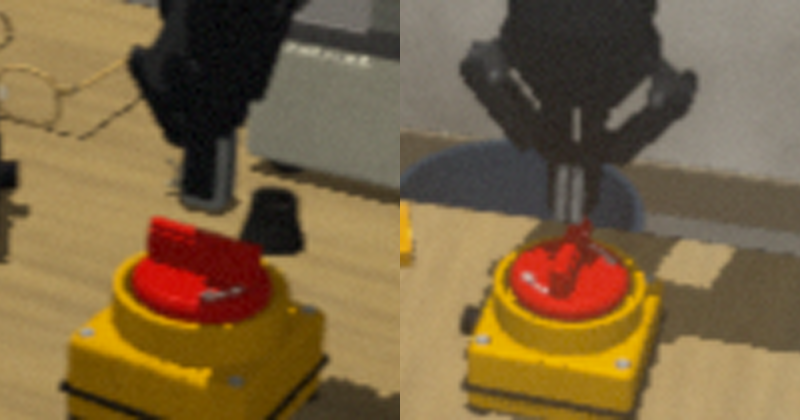

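View pics/wrist2.png

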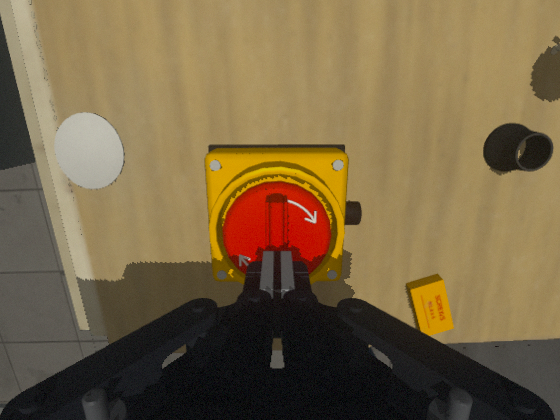

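The closed tips stand centred over the wing in all three views. Descending slowly.

Request:
jog_arm:
  series:
    - [0,0,0,0.2,0,0,0]
    - [0,0,0,0.2,0,0,0]
    - [0,0,0,0.2,0,0,0]
    - [0,0,0,0.15,0,0,0]
    - [0,0,0,0.15,0,0,0]
    - [0,0,0,0.15,0,0,0]
    - [0,0,0,0.15,0,0,0]
    - [0,0,0,0.15,0,0,0]
    - [0,0,0,0.15,0,0,0]
    - [0,0,0,0.15,0,0,0]
    - [0,0,0,0,0,0,0]

```text
clock: 3.75
eef_pos: [496.7, 112.7, 96.7]
tcp_rot: [0.328, 1.571, 0.817]
contact_force: [0.0, 0.6, 2.1]
opening: -0.0
```

Request:
jog_arm:
  series:
    - [0,0,0,0.15,0,0,0]
    - [0,0,0,0.15,0,0,0]
    - [0,0,0,0.15,0,0,0]
    - [0,0,0,0.15,0,0,0]
    - [0,0,0,0.15,0,0,0]
    - [0,0,0,0.15,0,0,0]
    - [0,0,0,0,0,0,0]
    - [0,0,0,0,0,0,0]

```text
clock: 4.55
eef_pos: [496.8, 112.7, 87.8]
tcp_rot: [-0.32, 1.571, 0.169]
contact_force: [-0.5, -0.4, 3.5]
opening: 0.001
```

Request:
jog_arm:
  series:
    - [0,0,0,0.1,0,0,0]
    - [0,0,0,0.1,0,0,0]
    - [0,0,0,0.05,0,0,0]
    - [0,0,0,0,0,0,0]

```text
clock: 4.95
eef_pos: [497.1, 112.8, 85.9]
tcp_rot: [-0.245, 1.57, 0.244]
contact_force: [-1.5, -0.3, 10.9]
opening: 0.001
```

Request:
jog_arm:
  series:
    - [0,0,0,-0.2,0,0,0]
    - [0,0,0,-0.4,0,0,0]
    - [0,0,0,-0.9,0,0,0]
    - [0,0,0,-0.9,0,0,0]
    - [0,0,0,0,1.2,-1.5,0]
    - [0,0,0,0,1.2,-1.5,0]
    - [0,0,0,0,0,0,0]
    - [0,0,0,0,0,0,0]

```text
clock: 5.75
eef_pos: [459.6, 120.0, 109.9]
tcp_rot: [-0.29, 1.569, 0.199]
contact_force: [0.1, -0.6, -0.0]
opening: 0.001
```

```bash
python3 - <<'E'
from h import *
s=r.sense(); M=rpy(s["tcp_rot"]); print(s["eef_pos"],(M.T@(s["eef_pos"]-[496.7,113.2,98])).round(1),s["contact_force"])
for n in ["side","wrist"]:
    p,d=r.grab_frame(n); cv2.imwrite(f"pics/{n}3.png",p[:,:,::-1])
    if n=="side":
        x,y,w,h=(250,170,140,105); cv2.imwrite(f"pics/{n}3c.png",cv2.resize(p[y:y+h,x:x+w],(560,420),interpolation=cv2.INTER_CUBIC)[:,:,::-1])
E
```

```text
[459.56902557 119.98018237 109.94131579] [-12.   23.4 -29.6] [ 0.07916672 -0.64433012 -0.04096409]
```

View pics/side3c.png

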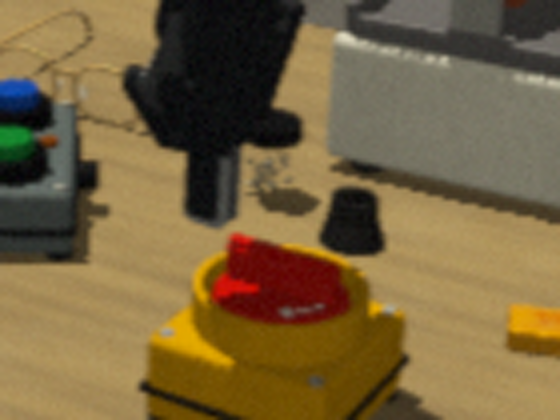

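View pics/wrist3.png

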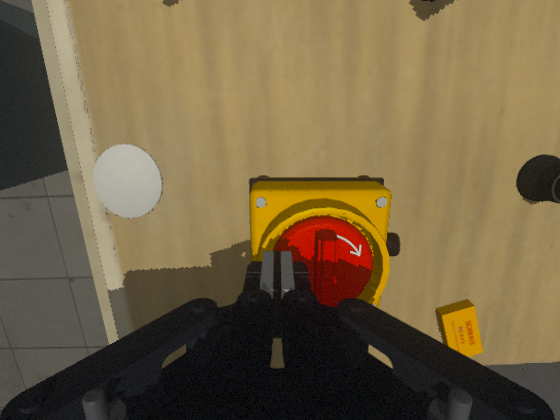

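The button stays sunken to ring level, so it is latched; the tips stand to the left of the wing's far half. Descend, then push towards tool +z.

Request:
jog_arm:
  series:
    - [0,0,0,0.8,0,0,0]
    - [0,0,0,0.8,0,0,0]
    - [0,0,0,0.8,0,0,0]
    - [0,0,0,0.6,0,0,0]
    - [0,0,0,0.2,0,0,0]
    - [0,0,0,0,0,0,0]
    - [0,0,0,0,0,0.3,0]
    - [0,0,0,0,0,0.3,0]
    - [0,0,0,0,0,0.3,0]
    - [0,0,0,0,0,0.2,0]
    - [0,0,0,0,0,0.2,0]
    - [0,0,0,0,0,0.2,0]
    - [0,0,0,0,0,0,0]

```text
clock: 7.15
eef_pos: [472.2, 127.0, 77.3]
tcp_rot: [2.538, 1.57, 3.026]
contact_force: [-1.1, 0.5, 1.3]
opening: 0.0
```

```bash
python3 - <<'E'
from h import *
s=r.sense(); M=rpy(s["tcp_rot"]); print(s["eef_pos"],(M.T@(s["eef_pos"]-[496.7,113.2,98])).round(1),s["contact_force"],M.T@s["contact_force"])
p,d=r.grab_frame("wrist"); cv2.imwrite("pics/wrist4.png",p[:,:,::-1])
E
```

```text
[472.16948191 126.97359081  77.25501784] [ 20.8  23.7 -15.2] [-1.08953048  0.51307648  1.25443251] [-1.25406529  0.96477145 -0.72143009]
```

View pics/wrist4.png

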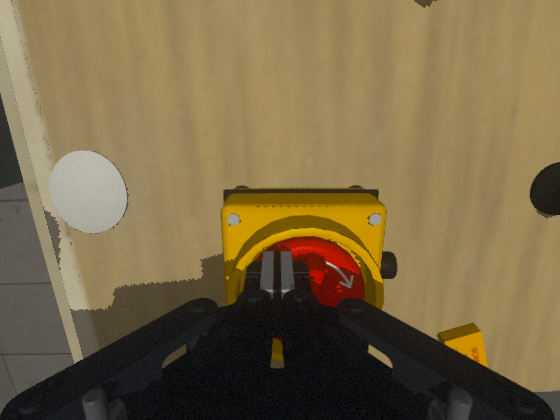

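Request:
jog_arm:
  series:
    - [0,0,0,0,0,0.2,0]
    - [0,0,0,0,0,0.2,0]
    - [0,0,0,0,0,0.2,0]
    - [0,0,0,0,0,0.2,0]
    - [0,0,0,0,0,0.2,0]
    - [0,0,0,0,0,0,0]

```text
clock: 7.8
eef_pos: [481.4, 131.6, 77.3]
tcp_rot: [-0.632, 1.57, -0.143]
contact_force: [-1.7, -0.7, 0.7]
opening: 0.0
```

```bash
python3 - <<'E'
from h import *
s=r.sense(); M=rpy(s["tcp_rot"]); print(s["eef_pos"],(M.T@(s["eef_pos"]-[496.7,113.2,98])).round(1),s["contact_force"],M.T@s["contact_force"])
for n in ["side","wrist"]:
    p,d=r.grab_frame(n)
    x,y,w,h=(250,170,140,105) if n=="side" else (200,180,210,157)
    cv2.imwrite(f"pics/{n}5c.png",cv2.resize(p[y:y+h,x:x+w],(560,420),interpolation=cv2.INTER_CUBIC)[:,:,::-1])
E
```

```text
[481.41658066 131.5997437   77.3141541 ] [20.7 23.4 -4.9] [-1.66602605 -0.73387918  0.6703101 ] [-0.67093127  0.13427717 -1.81531209]
```

View pics/side5c.png

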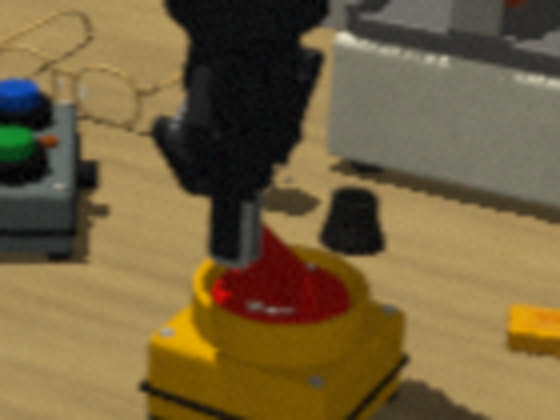

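View pics/wrist5c.png

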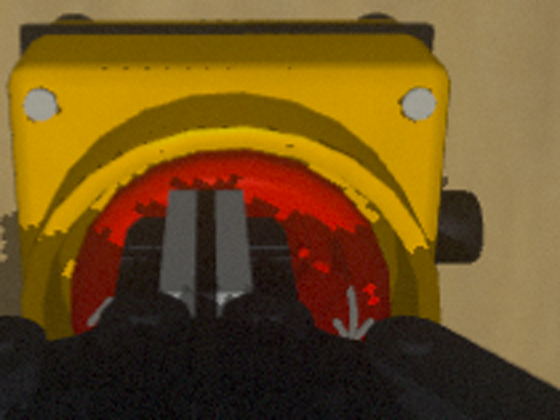

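The wing has turned with the finger but is still latched. Continuing.

Request:
jog_arm:
  series:
    - [0,0,0,0,0,0.2,0]
    - [0,0,0,0,0,0.2,0]
    - [0,0,0,0,0,0.2,0]
    - [0,0,0,0,0,0.1,0]
    - [0,0,0,0,0,0,0]
    - [0,0,0,0,0,0,0]

```text
clock: 8.5
eef_pos: [487.2, 134.8, 77.3]
tcp_rot: [-1.039, 1.571, -0.551]
contact_force: [-1.3, -0.1, 1.1]
opening: -0.0
```

```bash
python3 - <<'E'
from h import *
s=r.sense(); M=rpy(s["tcp_rot"]); print(s["eef_pos"],(M.T@(s["eef_pos"]-[496.7,113.2,98])).round(1),s["contact_force"],M.T@s["contact_force"])
for n in ["side","wrist"]:
    p,d=r.grab_frame(n)
    x,y,w,h=(250,170,140,105) if n=="side" else (200,180,210,157)
    cv2.imwrite(f"pics/{n}6c.png",cv2.resize(p[y:y+h,x:x+w],(560,420),interpolation=cv2.INTER_CUBIC)[:,:,::-1])
E
```

```text
[487.22725715 134.84434174  77.25474508] [20.7 23.6  1.8] [-1.29285324 -0.07445577  1.08446219] [-1.08448222  0.54125556 -1.17644045]
```

View pics/side6c.png

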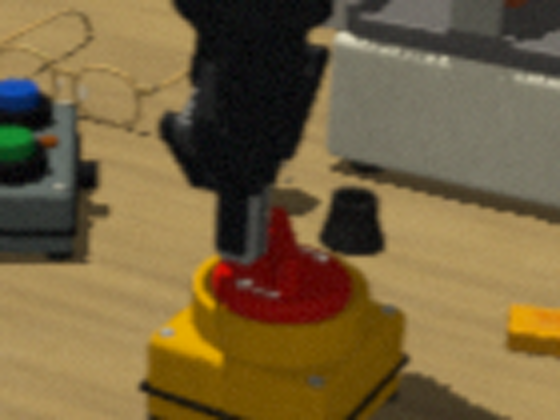

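View pics/wrist6c.png

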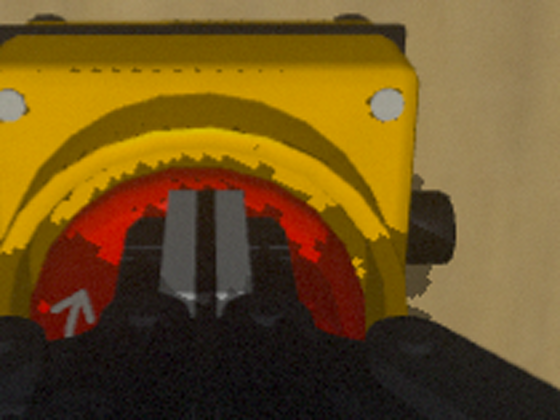

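The red face now stands clear above the guard ring in the side view, so the button has popped out. Back off the way I came, then lift.

Request:
jog_arm:
  series:
    - [0,0,0,-0.1,0,-0.2,0]
    - [0,0,0,-0.1,0,-0.4,0]
    - [0,0,0,-0.1,0,-0.4,0]
    - [0,0,0,0,0,-0.5,0]
    - [0,0,0,0,0,-0.5,0]
    - [0,0,0,0,0,-0.5,0]
    - [0,0,0,0,0,-0.5,0]
    - [0,0,0,-1,0,0,0]
    - [0,0,0,-2,0,0,0]
    - [0,0,0,-3,0,0,0]
    - [0,0,0,-3,0,0,0]
    - [0,0,0,0,0,0,0]
    - [0,0,0,0,0,0,0]

```text
clock: 9.9
eef_pos: [461.4, 120.9, 171.4]
tcp_rot: [-0.241, 1.568, 0.247]
contact_force: [-0.7, 0.2, -0.9]
opening: 0.0
```

```bash
python3 - <<'E'
from h import *
s=r.sense(); M=rpy(s["tcp_rot"]); print(s["clock"],s["eef_pos"],M.round(3),s["contact_force"])
for n in ["side","wrist"]:
    p,d=r.grab_frame(n); cv2.imwrite(f"pics/{n}7.png",p[:,:,::-1])
    x,y,w,h=(250,170,140,105)
    cv2.imwrite(f"pics/{n}7c.png",cv2.resize(p[y:y+h,x:x+w],(560,420),interpolation=cv2.INTER_CUBIC)[:,:,::-1])
# guess
b=np.array([499,402,65.]); print((M.T@(b-s["eef_pos"])))
E
```

```text
9.9 [461.36713978 120.91188303 171.38040299] [[ 0.002 -0.469  0.883]
 [ 0.001  0.883  0.469]
 [-1.    -0.001  0.002]] [-0.71309769  0.15226946 -0.86780457]
[106.64201866 230.57822186 164.93851966]
```

View pics/side7c.png

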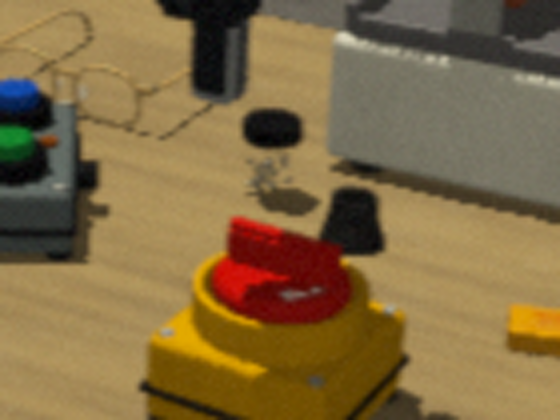

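View pics/wrist7.png

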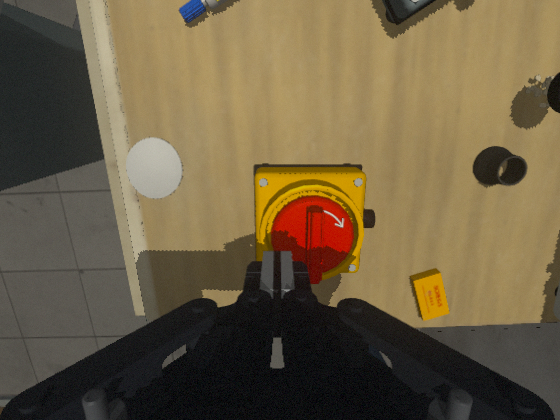

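Button is out and untwisted. Checking for tall obstacles on the way to the box.

```bash
python3 - <<'E'
from h import *
for n in ["scene","side"]:
    z=np.load(n+"0.npz"); d=z["d"]; C=cam(n)
    v,u=np.mgrid[0:420,0:560]; uv=np.c_[u.ravel(),v.ravel()]
    P=rays(uv,C)*d.ravel()[:,None]+C[2]
    k=(d.ravel()>0)&(P[:,2]>70)&(P[:,2]<500)&(P[:,0]>250)&(P[:,0]<900)&(P[:,1]>150)&(P[:,1]<560)
    Q=P[k]; 
    for x in range(300,900,50):
        for y in range(150,560,50):
            m=(abs(Q[:,0]-x)<25)&(abs(Q[:,1]-y)<25)
            if m.sum()>5: print(n,x,y,Q[m,2].max().round(),m.sum())
E
```

```text
scene 500 150 72.0 14
scene 700 250 140.0 72
scene 700 300 139.0 279
scene 700 350 116.0 417
scene 750 200 111.0 164
scene 750 250 189.0 337
scene 750 300 203.0 855
scene 750 350 116.0 392
scene 750 400 116.0 152
scene 800 150 115.0 160
scene 800 200 187.0 358
scene 800 250 192.0 364
scene 800 300 219.0 897
scene 800 350 219.0 599
scene 800 400 116.0 381
scene 800 500 254.0 13
scene 800 550 256.0 170
scene 850 150 114.0 26
scene 850 200 193.0 229
scene 850 250 193.0 110
scene 850 300 219.0 97
scene 850 350 218.0 662
scene 850 400 100.0 12
scene 850 450 255.0 142
scene 850 500 481.0 3102
scene 850 550 456.0 2588
side 700 250 139.0 137
side 700 300 139.0 378
side 700 350 116.0 54
side 750 200 110.0 377
side 750 250 196.0 617
side 750 300 203.0 247
side 750 350 116.0 134
side 800 150 116.0 258
side 800 200 184.0 474
side 800 250 188.0 409
side 800 300 218.0 487
side 800 350 218.0 51
side 800 400 115.0 59
side 800 500 252.0 11
side 800 550 254.0 88
side 850 150 115.0 71
side 850 200 191.0 555
side 850 300 217.0 236
side 850 350 218.0 41
side 850 450 406.0 116
side 850 500 488.0 2278
side 850 550 487.0 1971
```

Request:
jog_arm:
  series:
    - [0,0,0,0,2.6,2.4,0]
    - [0,0,0,0,2.6,2.4,0]
    - [0,0,0,0,2.6,2.4,0]
    - [0,0,0,0,2.6,2.4,0]
    - [0,0,0,0,2.6,2.4,0]
    - [0,0,0,0,0,0,0]
    - [0,0,0,0,0,0,0]
    - [0,0,0,0,0,0,0]

```text
clock: 10.8
eef_pos: [504.7, 290.7, 169.3]
tcp_rot: [-3.015, 1.568, -2.527]
contact_force: [0.1, 0.5, -0.7]
opening: 0.003
```

```bash
python3 - <<'E'
from h import *
s=r.sense(); M=rpy(s["tcp_rot"]); print(s["clock"],s["eef_pos"],s["contact_force"])
p,d=r.grab_frame("wrist"); cv2.imwrite(f"pics/wrist8.png",p[:,:,::-1])
C=cam("wrist",s)
for nm,lo,hi in [("blue",(105,150,60),(125,255,255)),("green",(55,100,30),(85,255,255))]:
    for a,c,bb,m in blobs(mask(p,lo,hi),60):
        e=cv2.fitEllipse(max(cv2.findContours(m.astype(np.uint8),0,1)[0],key=cv2.contourArea))
        q=plane([e[0]],C,65)[0]; dd=np.median(d[m]); print(nm,a,c,np.round(e[0],1),np.round(e[1],1),q.round(1),"depth pt",(rays([c],C)[0]*dd+C[2]).round(1),"tool",(M.T@(q-s["eef_pos"])).round(1))
E
```

```text
10.8 [504.74840361 290.71316426 169.28929368] [ 0.06109746  0.48933397 -0.70831702]
blue 1405 [343.9  69. ] [343.9  69. ] [39.6 43.3] [498.7 403.8  65. ] depth pt [498.5 403.5  66.4] tool [104.1 102.8  48. ]
blue 201 [ 77.  163.2] [ 77.5 162.9] [12.7 21. ] [349.5 247.9  65. ] depth pt [325.4 225.5  15.8] tool [ 104.7   35.1 -157. ]
green 1233 [260.7 123.7] [260.7 123.7] [38.2 39.3] [463.4 341.7  65. ] depth pt [463.4 341.8  66.4] tool [104.3  64.5 -12.4]
```

View pics/wrist8.png

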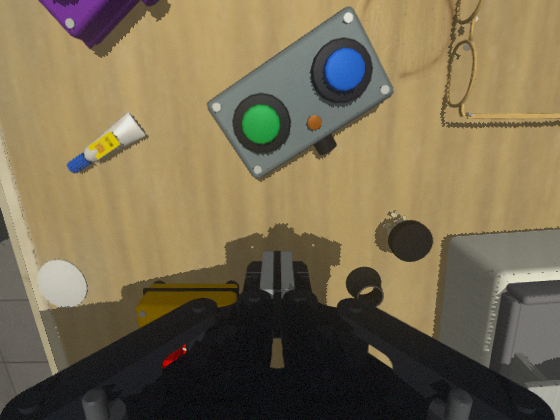

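Grey box with blue at (344,69) and green at (261,124); the loupe, jar and tube are where they were. Blue centre comes to (498.7, 403.5, 65), 71 mm from green as it should be.

Request:
jog_arm:
  series:
    - [0,0,0,0,2.5,1.2,0]
    - [0,0,0,0,2.5,1.2,0]
    - [0,0,0,0,2.6,1.2,0]
    - [0,0,0,0,2.6,1.2,0]
    - [0,0,0,2.2,0,0,0]
    - [0,0,0,2.2,0,0,0]
    - [0,0,0,2.2,0,0,0]
    - [0,0,0,2,0,0,0]
    - [0,0,0,0,0,0,0]
    - [0,0,0,0,0,0,0]

```text
clock: 11.85
eef_pos: [500.2, 403.6, 84.5]
tcp_rot: [-2.913, 1.57, -2.425]
contact_force: [-0.7, -0.8, 0.2]
opening: 0.003
```

```bash
python3 - <<'E'
from h import *
s=r.sense(); print(s["clock"],s["eef_pos"],s["contact_force"])
L=[]
for n in ["side","scene"]:
    p,d=r.grab_frame(n)
    x,y,w,h=(200,140,100,105) if n=="side" else (170,180,100,105)
    L.append(cv2.resize(p[y:y+h,x:x+w],(400,420),interpolation=cv2.INTER_CUBIC)[:,:,::-1])
cv2.imwrite("pics/both9.png",np.hstack(L))
E
```

```text
11.85 [500.23264197 403.64181567  84.52352931] [-0.67728899 -0.75099358  0.20706195]
```

View pics/both9.png

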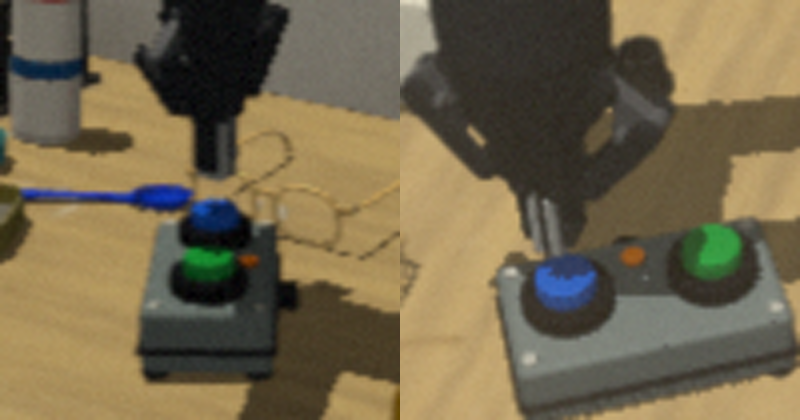

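```bash
python3 - <<'E'
from h import *
for n,o in [("side",(200,140)),("scene",(170,180))]:
    q=(proj([[500.2,403.6,84.5],[498.7,403.5,65]],cam(n))-o)*4; print(n,q.round())
E
```

```text
side [[215. 174.]
 [213. 204.]]
scene [[157. 241.]
 [164. 271.]]
```

Request:
jog_arm:
  series:
    - [0,0,0,0.5,0,-0.1,0]
    - [0,0,0,0.5,0,0,0]
    - [0,0,0,0.4,0,0,0]
    - [0,0,0,0.2,0,0,0]
    - [0,0,0,0.15,0,0,0]
    - [0,0,0,0.15,0,0,0]
    - [0,0,0,0.15,0,0,0]
    - [0,0,0,0.15,0,0,0]
    - [0,0,0,0,0,0,0]

```text
clock: 12.85
eef_pos: [499.3, 404.1, 62.3]
tcp_rot: [0.7, 1.571, 1.189]
contact_force: [-0.4, -0.8, 2.0]
opening: -0.002
```

Request:
jog_arm:
  series:
    - [0,0,0,0.15,0,0,0]
    - [0,0,0,0.15,0,0,0]
    - [0,0,0,0.1,0,0,0]
    - [0,0,0,0,0,0,0]
    - [0,0,0,0,0,0,0]

```text
clock: 13.35
eef_pos: [499.4, 404.1, 59.0]
tcp_rot: [0.226, 1.57, 0.715]
contact_force: [-2.4, -1.8, 10.7]
opening: -0.001
```

Force has jumped to 10.7 N at 6 mm of travel, so it is at its stop. Lifting off.

Request:
jog_arm:
  series:
    - [0,0,0,-0.2,0,0,0]
    - [0,0,0,-0.4,0,0,0]
    - [0,0,0,-0.8,0,0,0]
    - [0,0,0,-2,0,0,0]
    - [0,0,0,-3,0,0,0]
    - [0,0,0,-3,0,0,0]
    - [0,0,0,-3,0,0,0]
    - [0,0,0,0,-3,0,0]
    - [0,0,0,0,-3,0,0]
    - [0,0,0,0,0,0,0]
    - [0,0,0,0,0,0,0]

```text
clock: 14.45
eef_pos: [527.6, 350.6, 182.5]
tcp_rot: [1.251, 1.571, 1.738]
contact_force: [-1.0, 1.0, -0.3]
opening: 0.002
```

```bash
python3 - <<'E'
from h import *
s=r.sense(); print(s["clock"],s["eef_pos"],s["contact_force"]); C=cam("wrist",s)
p,d=r.grab_frame("wrist"); cv2.imwrite("pics/w10.png",p[:,:,::-1])
for nm,lo,hi in [("blue",(105,150,60),(125,255,255)),("green",(55,100,30),(85,255,255))]:
    for a,c,bb,m in blobs(mask(p,lo,hi),200): print(nm,c,(rays([c],C)[0]*np.median(d[m])+C[2]).round(1))
for n in ["scene","side"]:
    p,d=r.grab_frame(n); cv2.imwrite(f"pics/{n}10.png",p[:,:,::-1])
    d0=np.load(n+"0.npz")["p"]; D=cv2.absdiff(p,d0).max(2)
    cv2.imwrite(f"pics/{n}10d.png",D)
    if n=="side":
        P=p; 
        for q in (d0,p):
            b=[x for x in blobs(mask(q,(0,180,60),(6,255,255)),100) if x[1][0]>280]; print("red",[(x[0],x[1],x[2]) for x in b])
    for q in (d0,p): print(n,"yel",[(x[0],x[1]) for x in blobs(mask(q,(18,150,120),(32,255,255)),40)])
E
```

```text
14.45 [527.59723128 350.59553526 182.49563082] [-1.00945404  0.95166493 -0.25892258]
blue [276.7 127.7] [498.8 404.2  66.3]
green [11.8 30.7] [289.  374.6  62.3]
green [204.3 174.5] [463.6 342.9  66. ]
scene yel [(np.int32(186), array([266.4, 168.6])), (np.int32(1074), array([310.5, 195.5])), (np.int32(118), array([306.5, 212.9])), (np.int32(54), array([321.6, 265.1]))]
scene yel [(np.int32(187), array([266.5, 168.5])), (np.int32(993), array([309.6, 196.1])), (np.int32(106), array([306.5, 212.7])), (np.int32(52), array([321.2, 264.7]))]
red [(np.int32(617), array([319.5, 237.9]), array([303, 224,  34,  26], dtype=int32))]
red [(np.int32(617), array([319.5, 238.1]), array([304, 224,  34,  27], dtype=int32))]
side yel [(np.int32(718), array([315.7, 254.2])), (np.int32(230), array([389.9, 250.9]))]
side yel [(np.int32(235), array([390., 251.])), (np.int32(44), array([324.7, 256.3]))]
```

View pics/scene10.png

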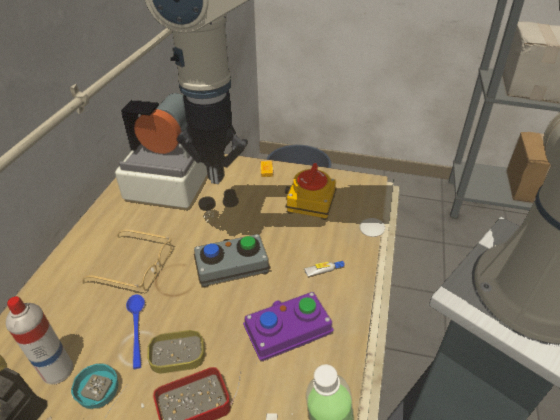

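View pics/side10.png

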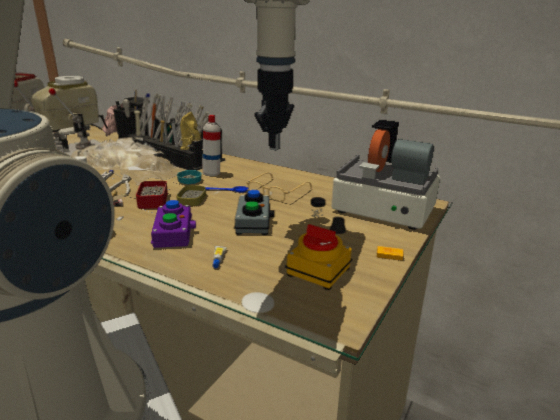

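The red button is in the same place as at the start, blue and green are out, the loose things have not moved, and the arm is clear. Handing in.

```bash
python3 -c "
from rig import r
print(r.sign_off())"
```

```text
the job is handed in; nothing more can be done
None
```

The emergency-stop check is done and handed in at about 14.6 s of the 48 s allowed. `sign_off` gave no verdict.

- **Latch:** With the fingers shut, I pressed the red button down on its wing until the force reached 10.9 N at 12 mm. It stayed down when I lifted off.
- **Twist:** I pushed one face of the wing sideways, clockwise, and the button sprang out. The arm then backed off and the wing turned back to rest.
- **Reset:** I pressed the blue button about 6 mm to its stop (10.7 N), then released it.

**Last checks**
- **Red button:** In the side view its outline is within 0.2 px of where it was at the start.
- **Blue and green buttons:** Both measure about 66 mm high, so both are out. Green was never touched.
- **Loose things:** The glue tube and screw packet are within about 0.5 px of their start positions. I checked the loupe and jar by eye only, and they look unmoved.
- **Arm:** It stands clear above the work. The force reading of about 1 N is noise.

**Disagreements**
- **Tip position:** The wrist camera's depth put the fingertips 5–7 mm behind the TCP, but contact with the wing showed they are at the TCP, so I used the contact value.
- **Blue button height:** My first two-view fix gave 60 mm instead of 65 mm. A closer wrist view gave about 66 mm, and the press started at about 65 mm.

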